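# Clamp a valve block in the test stand with a wing nut

## Robot

A 6-joint arm with a two-finger parallel gripper is mounted at the origin on a cart in front of the work surface, level with it; the furniture and walls round the work are solid. World frame = base frame: x ahead of the robot, y to its left, z up, the work surface at z = 0. Lengths are in m, angles in rad, forces in N, time in s.
With the tool pointing down it reaches from about 0.3 to 0.875 m from the base axis. Payload 6.4 kg.
Tool frame: the origin (TCP) lies on the centre line of the jaws, within the pads' length; the fingertips stand 25 mm ahead of it and the grasp point (between the pads) lies 6 mm ahead of it; z points along the fingers, y is the line along which they close (so a half turn about z gives the same grasp; the last joint's range is limited). The gripper opens to 85 mm and grips with 20 to 120 N. Pads are 22 mm wide; open, the fingers measure 114 mm over their backs; the gripper's body (76 mm by 85 mm) begins 54 mm behind the grasp point. The pads swing forward as they close: fully open they stand 13 mm farther back than shut.
Start: joints at [-1.364, 0.181, 1.607, -0, 1.354, -0.206], TCP at [0.231, -0.527, 0.256] pointing down, gripper open.
Joint ranges: [-2.99, 2.99], [-0.89, 2.07], [0.3, 2.58], [-1.14, 4.28], [0, 2.63], [-3.12, 3.12]. Speed limits (rad/s): [2.57, 2.57, 3.01, 3.14, 3.14, 3.14].

## Interface

Orientations are given as a unit quaternion [w, x, y, z].
In Python, from bench import get_obs, camera, hand_in, spot_in gives the robot as it stands.
- The arm moves only by the shell command python3 -m jog 'ROWS'. ROWS is JSON, one flat list of numbers, 7 for each row, row after row: the shift along the tool's x, y, z in m, then the turn, a rotation vector about the tool's x, y, z in rad, then the closure, from 0 (fully open) to 1 (shut). A call has 1 to 20 rows; each row is the pose to reach, as a shift and turn from the pose commanded when the call began, along the tool's axes at that moment; what a row does not reach only later rows make up. A row lasts 1/8 s, in which the tool goes at most 62.5 mm and 10.7 degrees, less where a joint would pass 70% of its speed; a pose out of reach is approached as far as the arm can. A call with a gripper value outside its range is refused whole. The fingers move at their own pace and stop on an object; the grip force is fixed at half the most. Time passes only in rows, so rows that repeat a pose let the fingers close. It gives the time, the measured TCP pose, the force, the opening and the grip force at its end, in the units of the state.
- get_obs(): the state, without advancing time (a new reading comes with each control period).
- camera(name): name is "side" or "top" or "wrist"; returns a dict with "frame" (480x640x3 uint8, red, green, blue), "mtx" (3x3 intrinsics, pixels), "distortion" ([k1, k2, p1, p2, k3] as OpenCV has them; the pictures are not rectified), "extrinsics" (4x4, takes a point from camera to world coordinates). Camera axes: x right, y up, looking along -z (the intrinsics and any distortion apply to the point x, -y, -z); pixel columns grow to the right and rows downward; lengths in m; the calibration is good to about 2 mm. A picture is of the moment at which its call begins. There is no depth.
- hand_in(): hands the job in; it is judged then, once.
Trained networks look in a picture, given as the dict that the camera call returned (one of the last four; its "shot" number tells which), for a name from the list of things; names that differ only in an ending like _2 or _b are one class to them, and where a whole thing is asked for, a point or a joint stands for the part that bears it (a point fixed in the world has none). Each returns a list of dicts, best first, with "confidence" (0 to 1); they miss things now and then, are a little off and sometimes report something else, mostly with a low value. They report only what shows in the picture. A call takes as long as a camera call. They do not tell look-alikes from the thing itself.
- spot_in(picture, name): "xyz" ([x, y, z] in m, in world coordinates, good to about 4 mm: the middle of the surface that is visible of it).
The state is a dict: "time_s": time; "q": joint angles; "dq": joint speeds; "joint_efforts": joint torques, N m; "eef_pos": TCP position; "eef_rot": TCP orientation; "wrist_force": force on the tool from outside, world axes, zero at the start; "torque": the same for the moment, N m; "opening": opening from 0.0 (shut) to 1.0 (fully open); "grasp_force": force on a finger pad.
Only numpy, scipy, OpenCV 4.12 (cv2) and the standard library are available. Lean on these libraries where they do the work, as an engineer would, in place of code of your own. Each camera call takes 0.05 s, during which the arm holds its last target. There are 200 camera calls.

## Task

Clamp the grey valve block in the test stand: swing the clamp strap gently round until it lies over the block, then tighten the wing nut clockwise, in short turns past the gauge pipe, until it is firmly finger-tight on the block. Do not over-tighten it, do not knock the gauge pipe and do not shift the block, and let go of everything at the end.

Things in the scene. Friction and masses are not known exactly. Their poses are not given: they have to be found in the camera images.
- test_stand: Aluminium base plate 200 x 180 x 12 mm, fixed to the bench. Origin on the bench exactly under the axis of the upright clamp stud. Its +y points from the stud to the valve block, its +x to the gauge pipe, z up; the plate reaches from x -55 to 145 and y -50 to 130 mm.
- gauge_pipe: Fixed upright brass pipe, 14 mm thick, 88 mm from the stud in the stand's +x; straight to 205 mm above the bench, then it bends away and carries a gauge 125 mm from the stud, up to 310 mm. Frame as test_stand. A wide gripper body at the nut has room only when turned along the stand's y, about 0.9 rad either way. Over 5 N on it fails.
- valve_block: Grey valve block, loose, 0.37 to 0.6 kg, standing in a nest of low fences on the plate. Origin at the centre of its underside. 50 (x) x 54 (y) x 52 mm high, so its top is 64 mm above the bench; on it a black double elbow 20 x 20 mm rises to 124 mm above the bench, at x -5 to 15, y -14 to 6 mm. The block's +y points to the stud.
- nest (a point): Centre of the nest on the plate's top (12 mm above the bench), 85 mm from the stud in the stand's +y. The block's origin must stay within 6 mm of it, seen from above.
- clamp_strap: Dark steel strap, 16 mm wide, 12 mm thick, that swings about the stud and moves down with the nut. Origin on the stud axis at its underside (83.5 mm above the bench at nut angle 0); +y along the strap; round end 76 mm from the axis. A sprung toe 13 mm across hangs under it on a set screw, 66 mm from the axis. Never push the strap with more than 25 N.
- strap_end (a point): Point on the strap's top face above the toe, 66 mm from the stud axis. How far the toe hangs down differs from case to case and is not measured: at nut angle 0 its face is 2.5 to 8 mm above the block's top.
- strap_swing (a joint): Angle of the strap about the stud, rad: 0 = over the block, against its stop; grows anticlockwise seen from above as the strap is swung aside (to the stand's -x side, up to 1.5). Swinging takes about 0.12 N m (2 N near the end); the strap stays where it is left.
- wing_nut (a joint): Angle of the nut, rad, grows clockwise from above = tightening; lowers nut and strap 3 mm per rad. Steady drag about 0.23 N m; it stays where left. From the touch of the toe, each rad adds about 60 N on the block and 0.18 N m to the turning resistance. Finger-tight: 20 to 75 N, best 45 N (0.36 N m in all, 0.13 above the free drag, some 0.75 rad past touch). Over 75 N fails.
- nut_grip (a point): Point on the nut's axis at the height to grip, 30 mm above the strap's top (125.5 mm above the bench at nut angle 0); x along the wings, y across, z up. Wings 56 mm end to end, 9 mm thick, flat ends, from 7 to 28 mm (middle) or 35 mm (ends) above the strap's top; hub below 22 mm across, 8 mm high. Can be pinched across the thickness or from end to end.
Things that resemble listed ones, but are neither listed nor needed, are in the scene too. Several things have the shape of the valve_block; the one meant has the colours described above.

How it is judged:
By the outcome, as a careful person would: the job done as asked, in the order asked, and still so for the second after the job is handed in, with the robot touching nothing.
It also fails if it takes over 72 s, if anything falls off the work surface, if the arm or the gripper's body presses on something with over 40 N, if the wrist force passes 120 N, or if a joint passes its speed limit or range.

## Working session

There is one attempt and no reset: what is moved stays moved. The work goes in short steps, Python scripts to look and compute and a shell command to move; the robot and the scene stay as the last step left them, time stands still between calls to the robot, and variables do not carry over. Pictures are saved under pics/ and viewed, at most 10 in all, crops included, and the job is handed in when it is done.

```bash
mkdir -p pics; ls
python3 - <<'E'
from bench import *
import cv2,numpy as np
o=get_obs();print(o)
for c in ["side","top","wrist"]:
    p=camera(c);cv2.imwrite(f"pics/{c}0.png",p["frame"][:,:,::-1])
    print(c,p["extrinsics"].round(3).tolist() if hasattr(p["extrinsics"],'round') else p["extrinsics"])
    for n in ["test_stand","gauge_pipe","valve_block","clamp_strap","strap_end","nut_grip","wing_nut"]:
        print(n,[(np.round(d["xyz"],3).tolist(),round(d["confidence"],2)) for d in spot_in(p,n)])
E
```

```text
pics
{'time_s': 0.0, 'q': array([-1.36429831e+00,  1.81538191e-01,  1.60801759e+00,  1.29215884e-05,
        1.35379936e+00, -2.06322036e-01]), 'dq': array([ 0.00063104, -0.00061443, -0.00163952, -0.00140141, -0.00085856,
       -0.00121892]), 'joint_efforts': array([ 7.88127218e-04, -4.44874907e+01, -3.51334977e+01, -2.65486087e-04,
        9.01213672e-03,  7.72815838e-06]), 'eef_pos': array([ 0.230587  , -0.52617948,  0.25538109]), 'eef_rot': array([-8.81246182e-04,  9.78772883e-01,  2.04946010e-01,  6.23051058e-06]), 'wrist_force': array([ 0.32586272, -0.2250738 , -0.28571052]), 'torque': array([ 0.02113688, -0.00407168, -0.00789358]), 'grasp_force': 0.0, 'opening': 0.9948525397045872}
side [[-0.999, -0.027, 0.039, 0.637], [0.046, -0.684, 0.728, 0.651], [0.007, 0.729, 0.684, 0.69], [0.0, 0.0, 0.0, 1.0]]
test_stand [([0.584, 0.112, 0.013], 0.84)]
gauge_pipe [([0.625, 0.102, 0.219], 0.73)]
valve_block [([0.65, -0.082, 0.042], 0.95), ([0.507, 0.163, 0.068], 0.85), ([0.537, -0.052, 0.054], 0.56)]
clamp_strap [([0.487, 0.097, 0.094], 0.67)]
strap_end [([0.481, 0.097, 0.091], 0.94)]
nut_grip [([0.526, 0.075, 0.115], 0.9)]
wing_nut [([0.523, 0.077, 0.117], 0.84)]
top [[0.004, 0.999, -0.053, 0.544], [-1.0, 0.003, -0.026, 0.026], [-0.026, 0.053, 0.998, 0.943], [0.0, 0.0, 0.0, 1.0]]
test_stand []
gauge_pipe [([0.636, 0.098, 0.284], 0.8)]
valve_block [([0.53, -0.061, 0.051], 0.91), ([0.503, 0.146, 0.069], 0.89), ([0.64, -0.099, 0.058], 0.84)]
clamp_strap [([0.478, 0.091, 0.095], 0.86)]
strap_end []
nut_grip [([0.525, 0.073, 0.123], 0.56)]
wing_nut []
wrist [[0.403, 0.867, 0.294, 0.305], [-0.915, 0.381, 0.131, -0.494], [0.001, -0.322, 0.947, 0.375], [0.0, 0.0, 0.0, 1.0]]
test_stand []
gauge_pipe []
valve_block []
clamp_strap []
strap_end []
nut_grip []
wing_nut []
```

View pics/top0.png

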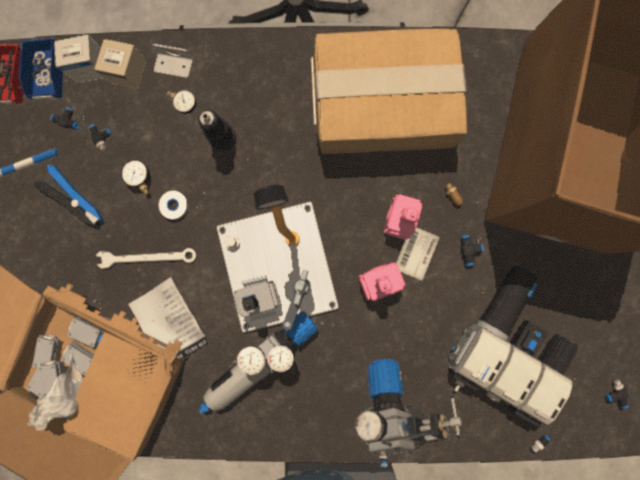

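View pics/side0.png

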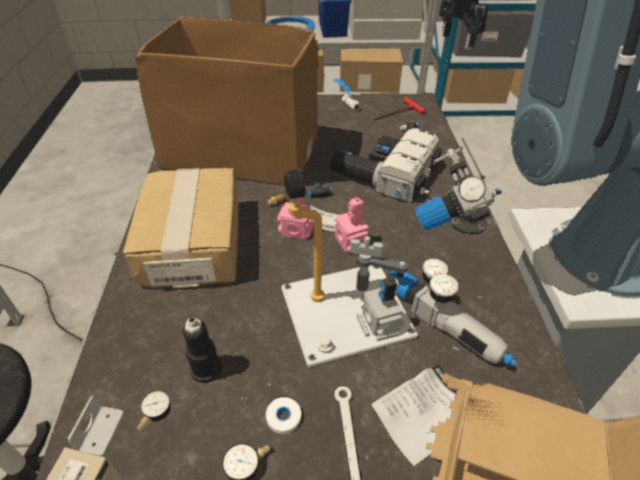

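The top view shows the plate with corners at about (219,226), (312,203), (340,312) and (245,333). The nut is near (302,285), and the strap points down-left to about (288,335). The grey block is at (257,300), the pipe foot at (292,238) and the gauge at (270,197). The drill-like tool (blue end at 300,330) lies beside the strap end. I'll enlarge both views for precise pixels.

```bash
cat > h.py <<'E'
import cv2,numpy as np
from bench import *
def ray(p,uv):
    n=cv2.undistortPoints(np.array([[uv]],float),np.array(p["mtx"]),np.array(p["distortion"]))[0,0]
    E=np.array(p["extrinsics"]);return E[:3,3],E[:3,:3]@np.array([n[0],-n[1],-1])
def onz(p,uv,z):
    o,d=ray(p,uv);return o+d*(z-o[2])/d[2]
def proj(p,X):
    E=np.array(p["extrinsics"]);c=(np.array(X)-E[:3,3])@E[:3,:3];c=c*[1,-1,-1]
    return cv2.projectPoints(c.reshape(-1,1,3),np.zeros(3),np.zeros(3),np.array(p["mtx"]),np.array(p["distortion"]))[0].reshape(-1,2)
E
python3 - <<'E'
from h import *
a=cv2.imread("pics/top0.png")[190:350,200:360];b=cv2.imread("pics/side0.png")[220:380,270:430]
cv2.imwrite("pics/crop.png",np.hstack([cv2.resize(x,(400,400),interpolation=cv2.INTER_CUBIC) for x in(a,b)]))
p=camera("top")
g=cv2.cvtColor(p["frame"],cv2.COLOR_RGB2HSV)
m=((g[...,2]>170)&(g[...,1]<40)).astype(np.uint8);m[:190]=0;m[345:]=0;m[:,:205]=0;m[:,350:]=0
n,l,s,_=cv2.connectedComponentsWithStats(m);k=1+np.argmax(s[1:,4])
pts=np.argwhere(l==k)[:,::-1].astype(np.float32)
W=np.array([onz(p,q,0.012)[:2] for q in pts]).astype(np.float32)
r=cv2.minAreaRect(W*1000);print(r,cv2.boxPoints(r))
E
```

```text
((551.6403198242188, 152.1420440673828), (192.56040954589844, 115.76138305664062), 14.859230041503906) [[443.73663 183.39655]
 [473.42303  71.50637]
 [659.544   120.88754]
 [629.8576  232.77771]]
```

View pics/crop.png

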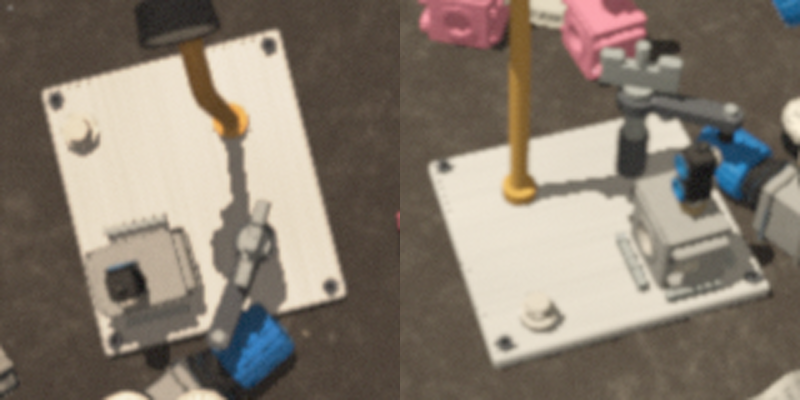

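Run:
```python
from h import *
p=camera("top");s=camera("side")
px=lambda c:(200+c[0]/2.5,190+c[1]/2.5); sx=lambda c:(270+(c[0]-400)/2.5,220+c[1]/2.5)
W=np.array([onz(p,px(c),.012)[:2] for c in[(43,92),(281,31),(346,298),(107,355)]])
W2=np.array([onz(s,sx(c),.012)[:2] for c in[(497,365),(430,163),(680,117),(770,292)]])
S=np.array([[145,130],[145,-50],[-55,-50],[-55,130]])/1000
# side corners: near-left=(145,130), far-left=(145,-50), far-right=(-55,-50), near-right=(-55,130)
def fit(S,W):
    a=S-S.mean(0);b=W-W.mean(0);th=np.arctan2((a[:,0]*b[:,1]-a[:,1]*b[:,0]).sum(),(a*b).sum())
    R=np.array([[np.cos(th),-np.sin(th)],[np.sin(th),np.cos(th)]]);t=W.mean(0)-R@S.mean(0);print("th",th,"t",t,"res",(W-(S@R.T+t)).round(4).tolist());return th,R,t
fit(S,W);fit(S,W2);th,R,t=fit(np.vstack([S,S]),np.vstack([W,W2]))
w=lambda x,y,z:np.r_[R@[x,y]+t,z]
print("pipe",w(.088,0,0),"block",w(0,.085,.064))
E=[onz(p,px((218,338)),.0955),onz(s,sx((731,115)),.0955)]
for e in E:
    l=R.T@(e[:2]-t);print("end",e,l,"r",np.hypot(*l),"swing",np.arctan2(-l[0],l[1]))
for a,b in[((262,203),(247,287)),]:
    d=R.T@(onz(p,px(a),.13)-onz(p,px(b),.13))[:2];print("wing dir stand",np.arctan2(d[1],d[0]),np.linalg.norm(d))
d=R.T@(onz(s,sx((605,65)),.128)-onz(s,sx((680,75)),.128))[:2];print("wing side",np.arctan2(d[1],d[0]),np.linalg.norm(d))
for q,m in((p,px),(s,sx)):
    u=proj(q,[w(0,0,.1255),w(.088,0,.012),w(0,.085,.064)]);print((u-([200,190] if q is p else [270,220]))*2.5+([0,0] if q is p else [400,0]))
```

```text
th 0.24667192617598233 t [0.52272305 0.07252604] res [[-0.0014, -0.0006], [-0.0007, 0.0001], [0.0003, 0.0013], [0.0018, -0.0008]]
th 0.2318690005874991 t [0.52192379 0.08305499] res [[-0.003, -0.0014], [0.0009, -0.0006], [-0.0004, 0.0059], [0.0025, -0.0038]]
th 0.23930695810270616 t [0.52232429 0.07778791] res [[-0.0022, -0.005], [-0.0002, -0.0041], [0.0012, -0.0043], [0.0014, -0.0067], [-0.0022, 0.003], [0.0003, 0.0035], [-0.0012, 0.0114], [0.003, 0.0021]]
pipe [0.60781651 0.0986465  0.        ] block [0.50217679 0.16036562 0.064     ]
end [0.46077171 0.09689389 0.0955    ] [-0.05526981  0.03315127] r 0.06444965675718893 swing 1.0305180082012804
end [0.4633691  0.10394305 0.0955    ] [-0.05107558  0.03938389] r 0.06449655416962988 swing 0.913933366948982
wing dir stand -0.4113154175757384 0.053636762423874704
wing side -0.4684534207307966 0.05112217477522949
[[244.66572623 245.3756313 ]
 [226.57992867 122.84274205]
 [129.55024795 271.81818405]]
[[645.07809133  59.92729883]
 [521.2421242  192.78499775]
 [682.54798406 209.98688324]]
```

```bash
python3 -m jog '[0.03,-0.028,-0.02,0,0,-0.18,1, 0.07,-0.065,-0.04,0,0,-0.36,1, 0.12,-0.11,-0.045,0,0,-0.54,1, 0.17,-0.155,-0.045,0,0,-0.72,1, 0.22,-0.2,-0.045,0,0,-0.9,1, 0.27,-0.25,-0.045,0,0,-1.08,1, 0.31,-0.29,-0.045,0,0,-1.26,1, 0.35,-0.325,-0.045,0,0,-1.44,1, 0.385,-0.355,-0.045,0,0,-1.62,1, 0.415,-0.385,-0.045,0,0,-1.8,1, 0.44,-0.41,-0.045,0,0,-1.98,1, 0.455,-0.425,-0.045,0,0,-2.16,1, 0.465,-0.435,-0.045,0,0,-2.34,1, 0.477,-0.444,-0.045,0,0,-2.52,1, 0.477,-0.444,-0.045,0,0,-2.7,1, 0.477,-0.444,-0.045,0,0,-2.86,1, 0.477,-0.444,-0.045,0,0,-2.97,1, 0.477,-0.444,-0.045,0,0,-2.97,1, 0.477,-0.444,-0.045,0,0,-2.97,1]'
python3 - <<'E'
from h import *
p=camera("wrist");cv2.imwrite("pics/w1.png",p["frame"][:,:,::-1])
o=get_obs();print(o["time_s"],o["q"].round(3),o["eef_pos"],o["eef_rot"])
for n in ["gauge_pipe","valve_block","clamp_strap","strap_end","nut_grip"]:
    print(n,[(np.round(d["xyz"],4).tolist(),round(d["confidence"],2)) for d in spot_in(p,n)])
for nm,(t,th) in dict(top=((.5227,.0725),.2467),side=((.522,.083),.232)).items():
    R=np.array([[np.cos(th),-np.sin(th)],[np.sin(th),np.cos(th)]])
    w=lambda x,y,z:np.r_[R@[x,y]+t,z]
    print(nm,proj(p,[w(0,0,.1255),w(0,0,.0),w(.145,.13,.012),w(.145,-.05,.012),w(-.055,-.05,.012),w(-.055,.13,.012),w(.088,0,.012)]).round(0).tolist())
E
```

```text
time_s: 3.72
eef_pos: [0.4895, 0.0714, 0.3013]
eef_rot: [0.0, -0.119, 0.993, 0.0]
wrist_force: [-0.3, -0.5, 0.2]
opening: -0.001
grasp_force: 0.0
3.775 [-0.096 -0.039  1.749 -0.     1.432 -1.906] [0.4895085  0.07133477 0.30131448] [ 2.00372495e-05 -1.19431974e-01  9.92842386e-01 -6.97970639e-06]
gauge_pipe [([0.6027, 0.0953, 0.2037], 0.85)]
valve_block [([0.5199, -0.0527, 0.0576], 0.97), ([0.4905, 0.1449, 0.066], 0.92), ([0.6308, -0.0958, 0.0548], 0.76)]
clamp_strap [([0.4819, 0.0878, 0.0925], 0.86)]
strap_end [([0.4804, 0.0875, 0.0954], 0.89)]
nut_grip [([0.5175, 0.0717, 0.123], 0.91)]
top [[308.0, 260.0], [310.0, 219.0], [416.0, 334.0], [271.0, 335.0], [263.0, 173.0], [431.0, 172.0], [311.0, 293.0]]
side [[321.0, 262.0], [319.0, 221.0], [423.0, 337.0], [278.0, 336.0], [273.0, 174.0], [441.0, 175.0], [319.0, 295.0]]
```

View pics/w1.png

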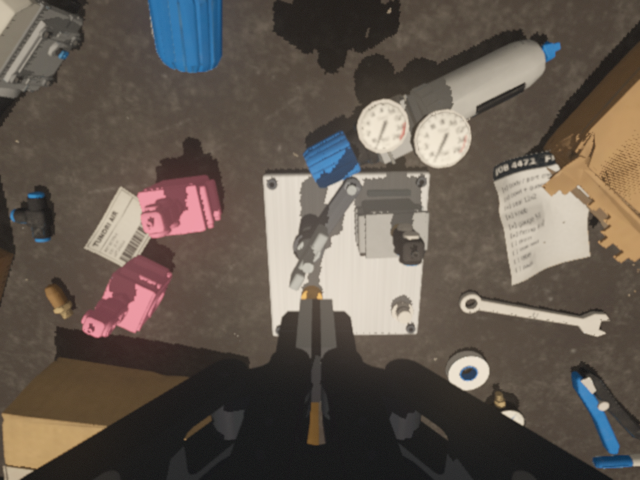

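The plate corners at (264,174), (430,172), (417,333) and (272,335) match the top-camera fit, so I'll use stand (0.5227, 0.0725), yaw 0.247. The strap end screw is at about (352,186) and the nut at about (311,245). I'll enlarge this to settle the strap and nut angles.

```bash
cat >> h.py <<'E'
T=np.array([.5227,.0725]);TH=.2467
RS=np.array([[np.cos(TH),-np.sin(TH)],[np.sin(TH),np.cos(TH)]])
w=lambda x,y,z:np.r_[RS@[x,y]+T,z]
loc=lambda P:RS.T@(np.array(P)[:2]-T)
def overlay(p,x0,y0,wd,ht,k,name,phi=0.,al=0.,dz=0.):
    im=cv2.resize(p["frame"][y0:y0+ht,x0:x0+wd,::-1],(wd*k,ht*k),interpolation=cv2.INTER_CUBIC)
    def line(P,c): 
        u=((proj(p,P)-[x0,y0]+.5)*k).astype(np.int32);cv2.polylines(im,[u],False,c,1)
    r=lambda x,y,a:(x*np.cos(a)-y*np.sin(a),x*np.sin(a)+y*np.cos(a))
    line([w(*r(x,y,phi),.0955-dz) for x,y in[(-8,0),(-8,.076*1000),(8,76),(8,0)] for x,y in[(x/1e3,y/1e3)]],(0,255,0))
    line([w(*r(x/1e3,y/1e3,al),.1305-dz) for x,y in[(-28,-4.5),(28,-4.5),(28,4.5),(-28,4.5),(-28,-4.5)]],(0,0,255))
    cv2.imwrite(name,im)
E
python3 - <<'E'
from h import *
p=camera("wrist");overlay(p,250,160,200,150,4,"pics/w2.png",1.0,-.44)
E
```

```text
(no output)
```

View pics/w2.png

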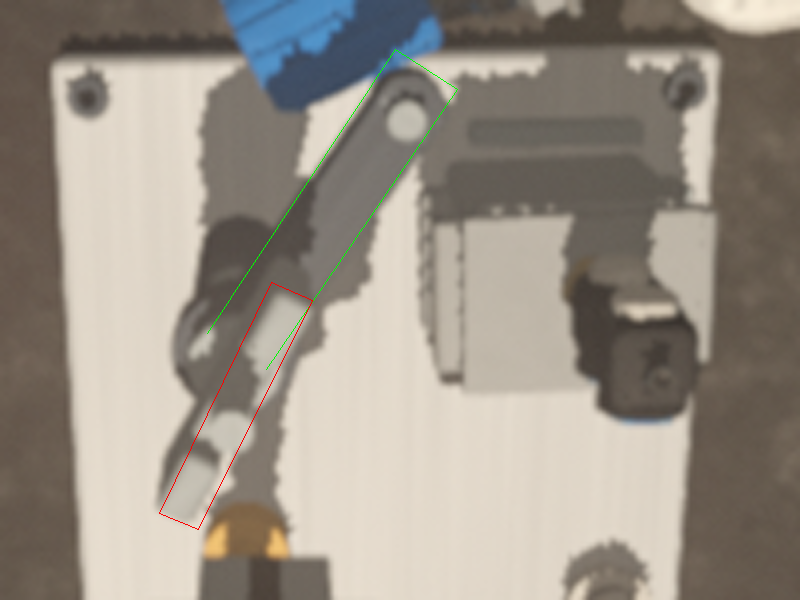

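The overlay fits well. The nut's wings lie at about -0.44 rad and the strap at about 0.9 rad. The blue knob is right where the pusher must come down, so I'll triangulate its height.

Run:
```python
from h import *
p=camera("wrist");t=camera("top")
def tri(a,b):
    (o1,d1),(o2,d2)=ray(p,a),ray(t,b);d1=d1/np.linalg.norm(d1);d2=d2/np.linalg.norm(d2)
    s=np.linalg.lstsq(np.c_[d1,-d2],o2-o1,rcond=None)[0];A=o1+s[0]*d1;B=o2+s[1]*d2;return (A+B)/2,np.linalg.norm(A-B)
for a,b in[((320,187),(302,312)),((305,155),(317.2,328)),((360,170),(286,330)),((340,132),(298,345)),((351.5,190),(287.2,325.2))]:
    X,e=tri(a,b);l=loc(X);print(X.round(3),e.round(4),l.round(3),np.hypot(*l).round(4),"phi",np.arctan2(-l[0],l[1]).round(3))
e=onz(p,(250+405/4,160+120/4),.0965);l=loc(e);print(l,np.hypot(*l),np.arctan2(-l[0],l[1]))
phi=np.arctan2(-l[0],l[1]);u=np.array([-np.sin(phi),np.cos(phi)]);v=np.array([np.cos(phi),np.sin(phi)])
print(phi)
# blob-height cue: blue hull in side view
s=camera("side");hv=cv2.cvtColor(s["frame"],cv2.COLOR_RGB2HSV);m=((hv[...,0]>95)&(hv[...,0]<120)&(hv[...,1]>130));m[:255]=0;m[310:]=0;m[:,:385]=0;m[:,:390]=0;m[:,425:]=0
q=np.argwhere(m);print(q.min(0),q.max(0))
for z in(.04,.05,.06,.07):print(z,proj(s,[w(-.065,.025,z)]))
```

```text
[0.478 0.074 0.033] 0.0038 [-0.043  0.013] 0.0447 phi 1.284
[0.45  0.05  0.033] 0.0006 [-0.076 -0.004] 0.076 phi 1.63
[0.449 0.103 0.059] 0.0018 [-0.064  0.048] 0.08 phi 0.935
[0.42  0.08  0.034] 0.0048 [-0.097  0.033] 0.1027 phi 1.246
[0.461 0.096 0.101] 0.0013 [-0.054  0.038] 0.0655 phi 0.961
[-0.05279216  0.03711778] 0.06453480591654133 0.9579977994096821
0.9579977994096821
[271 390] [298 417]
0.04 [[401.59332672 277.20476033]]
0.05 [[402.29176872 273.5678134 ]]
0.06 [[403.00103847 269.87210673]]
0.07 [[403.72137846 266.11626225]]
```

```bash
python3 -m jog '[0.01,-0.001,0.02,0,0,-0.17,1, 0.02,-0.002,0.05,0,0,-0.34,1, 0.025,-0.002,0.08,0,0,-0.5,1, 0.025,-0.002,0.11,0,0,-0.66,1, 0.025,-0.002,0.135,0,0,-0.8,1, 0.025,-0.002,0.15,0,0,-0.9,1, 0.025,-0.002,0.165,0,0,-0.9,1, 0.025,-0.002,0.18,0,0,-0.9,1, 0.025,-0.002,0.19,0,0,-0.9,1, 0.025,-0.002,0.19,0,0,-0.9,1]'
python3 - <<'E'
from h import *
o=get_obs();print(o["q"].round(3),o["eef_pos"],loc(o["eef_pos"]),o["wrist_force"])
p=camera("wrist");cv2.imwrite("pics/w3.png",p["frame"][:,:,::-1])
E
```

```text
time_s: 5.48
eef_pos: [0.4652, 0.0635, 0.1105]
eef_rot: [-0.001, -0.54, 0.842, 0.001]
wrist_force: [-1.0, 0.1, 0.9]
opening: -0.003
grasp_force: 0.0
[-0.118  0.142  1.982  0.     1.02  -2.829] [0.46517824 0.06349959 0.11053814] [-0.05797816  0.00531921] [-0.98715485  0.08035191  0.91105511]
```

View pics/w3.png

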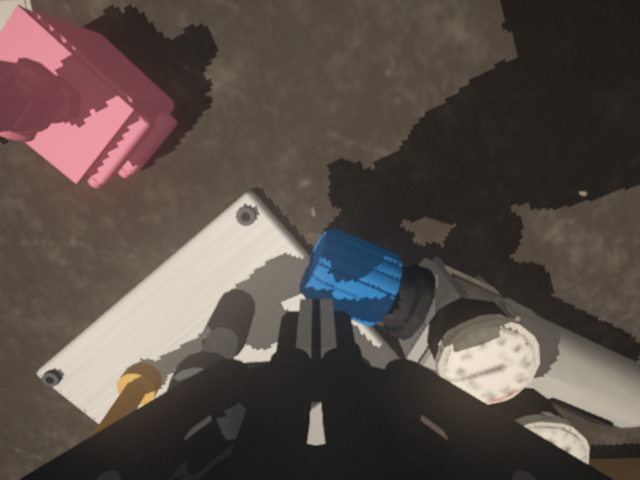

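Run:
```python
from h import *
o=get_obs();c0=loc(o["eef_pos"]);ps=.892
X=-np.array([np.cos(ps),np.sin(ps)]);Y=np.array([-np.sin(ps),np.cos(ps)])
for f in(.96,.9,.84,.78,.72,.66,.6,.54,.48,.42,.36,.3,.24,.18,.14,.1,.06,.03,0,-.03):
    c=np.array([-.05*np.sin(f)-.019*np.cos(f),.05*np.cos(f)-.019*np.sin(f)])-c0
    print(f,(c@X).round(4),(c@Y).round(4),"turn",round(ps-f,3))
```

```text
0.96 -0.0097 0.0006 turn -0.068
0.9 -0.0127 0.0018 turn -0.008
0.84 -0.0157 0.0029 turn 0.052
0.78 -0.0188 0.0038 turn 0.112
0.72 -0.0219 0.0045 turn 0.172
0.66 -0.0251 0.005 turn 0.232
0.6 -0.0283 0.0053 turn 0.292
0.54 -0.0315 0.0055 turn 0.352
0.48 -0.0347 0.0054 turn 0.412
0.42 -0.0379 0.0052 turn 0.472
0.36 -0.0411 0.0047 turn 0.532
0.3 -0.0442 0.0041 turn 0.592
0.24 -0.0473 0.0033 turn 0.652
0.18 -0.0504 0.0022 turn 0.712
0.14 -0.0524 0.0015 turn 0.752
0.1 -0.0543 0.0006 turn 0.792
0.06 -0.0563 -0.0003 turn 0.832
0.03 -0.0577 -0.001 turn 0.862
0 -0.0591 -0.0018 turn 0.892
-0.03 -0.0605 -0.0027 turn 0.922
```

```bash
python3 -m jog '[-0.003,0,0,0,0,0,1, -0.006,0.001,0,0,0,0,1, -0.009,0.001,0,0,0,0,1, -0.011,0.001,0,0,0,0,1, -0.013,0.002,0,0,0,0,1, -0.016,0.003,0,0,0,0.05,1, -0.019,0.004,0,0,0,0.11,1, -0.022,0.005,0,0,0,0.17,1, -0.025,0.005,0,0,0,0.23,1, -0.028,0.005,0,0,0,0.29,1, -0.0315,0.0055,0,0,0,0.35,1]'
python3 -m jog '[-0.003,0,0,0,0,0.06,1]'
python3 - <<'E'
from h import *
o=get_obs();print(o["eef_pos"],loc(o["eef_pos"]),o["wrist_force"],o["torque"])
t=camera("top")
for n in("strap_end","clamp_strap","nut_grip"):print(n,[(loc(d["xyz"]).round(3),round(d["confidence"],2)) for d in spot_in(t,n)])
E
```

```text
time_s: 6.9
eef_pos: [0.4735, 0.0944, 0.1112]
eef_rot: [-0.0, -0.384, 0.923, 0.0]
wrist_force: [-0.6, -2.5, 1.9]
opening: -0.002
grasp_force: 1.1
time_s: 7.02
eef_pos: [0.4752, 0.0967, 0.111]
eef_rot: [-0.001, -0.357, 0.934, 0.0]
wrist_force: [-3.8, -0.8, 1.1]
opening: -0.001
grasp_force: 1.3
[0.47518179 0.09674925 0.11103903] [-0.04015774  0.03511926] [-3.84362808 -0.78121812  1.12752362] [-0.08367276  0.48045226  0.05174708]
strap_end []
clamp_strap [(array([-0.01 ,  0.018]), 0.47)]
nut_grip []
```

```bash
python3 -m jog '[-0.003,0.001,0,0,0,0.06,1, -0.006,0.002,0,0,0,0.12,1, -0.009,0.0025,0,0,0,0.18,1, -0.0125,0.003,0,0,0,0.24,1, -0.0155,0.0035,0,0,0,0.3,1, -0.0185,0.0035,0,0,0,0.36,1]'
python3 -m jog '[-0.0015,0,0,0,0,0.03,1, -0.003,0.0005,0,0,0,0.06,1]'
python3 -m jog '[-0.0015,0,0,0,0,0.03,1]'
python3 - <<'E'
from h import *
o=get_obs();print(o["eef_pos"],loc(o["eef_pos"]),o["wrist_force"],o["torque"])
t=camera("side");overlay(t,300,200,160,120,5,"pics/s2.png",0.05,-.44)
E
```

```text
time_s: 7.98
eef_pos: [0.4866, 0.1117, 0.111]
eef_rot: [-0.001, -0.184, 0.983, 0.0]
wrist_force: [-3.9, -0.1, 1.5]
opening: -0.0
grasp_force: 1.3
time_s: 8.22
eef_pos: [0.4896, 0.1132, 0.111]
eef_rot: [-0.0, -0.155, 0.988, 0.0]
wrist_force: [-3.9, 1.2, 0.2]
opening: -0.001
grasp_force: 1.3
time_s: 8.35
eef_pos: [0.4912, 0.1136, 0.1111]
eef_rot: [-0.0, -0.14, 0.99, 0.0]
wrist_force: [-2.9, 0.5, -0.4]
opening: -0.003
grasp_force: 1.3
[0.49115266 0.11359089 0.11110594] [-0.02055759  0.04755083] [-2.90699745  0.52696048 -0.36469891] [ 0.21192455  0.48183667 -0.00052885]
```

View pics/s2.png

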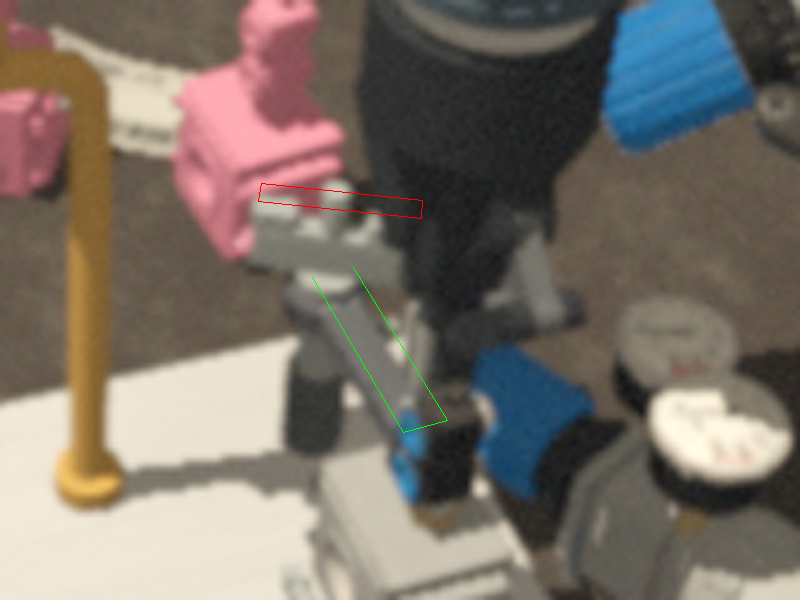

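The strap now lies almost over the block, and its direction matches the overlay at about 0.05 rad. I'll nudge it in small steps until it meets the stop.

```bash
for i in 1; do python3 -m jog '[-0.001,0,0,0,0,0.02,1]'; python3 -m jog '[-0.001,0,0,0,0,0.02,1]'; python3 -m jog '[-0.001,0,0,0,0,0,1]';  python3 -m jog '[-0.001,0,0,0,0,0,1]'; done | grep -E "pos|force:"
```

```text
eef_pos: [0.4923, 0.1138, 0.1112]
wrist_force: [-3.0, 1.5, 0.8]
grasp_force: 1.3
eef_pos: [0.4933, 0.114, 0.1113]
wrist_force: [-3.8, 1.6, -0.2]
grasp_force: 1.3
eef_pos: [0.4943, 0.1143, 0.1113]
wrist_force: [-3.5, 2.3, 0.3]
grasp_force: 1.4
eef_pos: [0.4948, 0.1145, 0.1111]
wrist_force: [-7.1, 0.9, 2.8]
grasp_force: 3.2
```

```bash
python3 -m jog '[-0.0005,0,0,0,0,0,1]'| grep -E "pos|force:"
python3 -m jog '[0.005,0,0,0,0,0,1, 0.015,0,-0.01,0,0,0,1, 0.025,0,-0.06,0,0,0,1, 0.035,-0.02,-0.12,0,0,0,1, 0.035,-0.035,-0.15,0,0,0,0.5, 0.035,-0.045,-0.15,0,0,0,0.5,  0.035,-0.045,-0.15,0,0,0,0.4]'
python3 - <<'E'
from h import *
o=get_obs();print(o["q"].round(3),o["eef_pos"],loc(o["eef_pos"]),o["wrist_force"],o["torque"])
t=camera("wrist");overlay(t,220,160,200,150,4,"pics/w4.png",0.0,-.44)
print([(loc(d["xyz"]).round(4),d["xyz"],round(d["confidence"],2)) for d in spot_in(t,"nut_grip")])
E
```

```text
eef_pos: [0.4948, 0.1145, 0.1111]
wrist_force: [-8.0, 0.1, 3.5]
grasp_force: 3.7
time_s: 9.9
eef_pos: [0.4722, 0.062, 0.2611]
eef_rot: [0.0, -0.12, 0.993, -0.0]
wrist_force: [0.3, 0.0, -1.0]
opening: 0.597
grasp_force: 0.0
[-0.119 -0.05   1.841 -0.     1.35  -1.93 ] [0.47224606 0.0620072  0.26107557] [-0.05148877  0.00214599] [ 0.33752779  0.03219672 -0.98552258] [-0.02976605  0.03170498  0.02742939]
[(array([-0.0039, -0.0016]), [0.5193, 0.07, 0.1229], 0.9), (array([0.0157, 0.02  ]), [0.533, 0.0957, 0.0108], 0.49)]
```

View pics/w4.png

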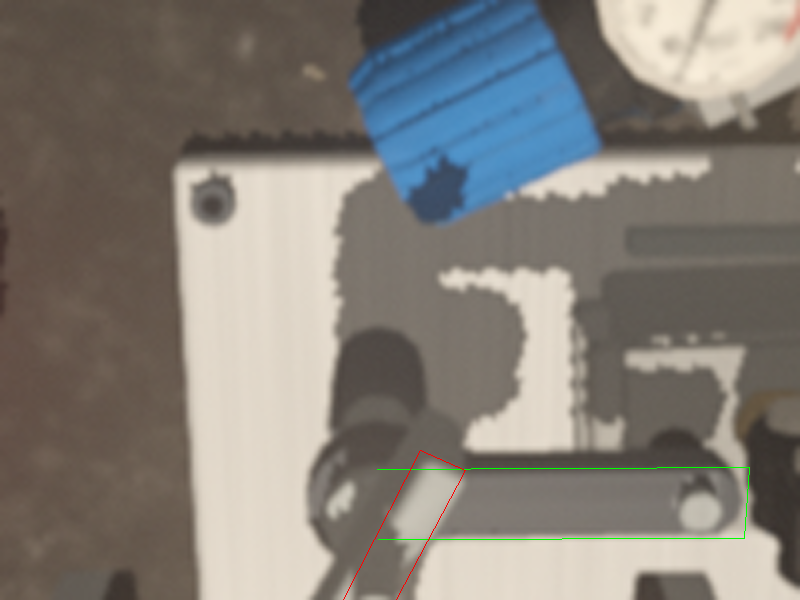

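The strap coincides with the overlay at swing 0, with its screw at (700,512). The nut wing matches at about -0.44 rad. Next I'll pinch the nut across its thickness.

```bash
python3 -m jog '[-0.015,-0.001,0,0,0,0.15,0.5, -0.035,-0.002,0.01,0,0,0.3,0.5, -0.0515,-0.002,0.03,0,0,0.434,0.5, -0.0515,-0.002,0.06,0,0,0.434,0.5, -0.0515,-0.002,0.09,0,0,0.434,0.5, -0.0515,-0.002,0.11,0,0,0.434,0.5, -0.0515,-0.002,0.12,0,0,0.434,0.5, -0.0515,-0.002,0.128,0,0,0.434,0.5, -0.0515,-0.002,0.1305,0,0,0.434,0.5, -0.0515,-0.002,0.1305,0,0,0.434,0.5]'
python3 -m jog '[0,0,0,0,0,0,0.75, 0,0,0,0,0,0,0.85, 0,0,0,0,0,0,0.9, 0,0,0,0,0,0,0.95,0,0,0,0,0,0,1]'
python3 - <<'E'
from h import *
o=get_obs();print(o["q"].round(3),loc(o["eef_pos"]),o["eef_pos"][2],o["wrist_force"],o["torque"])
E
```

```text
time_s: 11.25
eef_pos: [0.5233, 0.0729, 0.1312]
eef_rot: [0.0, 0.096, 0.995, 0.0]
wrist_force: [0.7, 0.6, -0.4]
opening: 0.502
grasp_force: 0.0
time_s: 11.88
eef_pos: [0.5234, 0.0733, 0.1315]
eef_rot: [0.0, 0.096, 0.995, 0.0]
wrist_force: [-1.5, 3.5, 5.7]
opening: 0.088
grasp_force: 63.1
[-8.600e-02  2.280e-01  1.826e+00  1.000e-03  1.086e+00 -1.464e+00] [0.00085539 0.00061506] 0.13151167803538336 [-1.46684014  3.5449338   5.69493178] [ 0.5617673   0.20397733 -0.25895366]
```

```bash
cat > t.py <<'E'
from h import *
o=get_obs();q=o["eef_rot"];yaw=2*np.arctan2(q[2],q[1])
print("t %.2f yaw %.3f xy %s z %.4f F %s Tz %.3f j6 %.3f grip %.0f open %.3f"%(o["time_s"],(yaw-np.pi-TH+np.pi)%(2*np.pi)-np.pi,(loc(o["eef_pos"])*1e3).round(1),o["eef_pos"][2],o["wrist_force"].round(1),o["torque"][2],o["joint_efforts"][5],o["grasp_force"],o["opening"]))
E
python3 t.py
python3 -m jog '[0,0,0.0002,0,0,0.06,1,0,0,0.0004,0,0,0.12,1]'>/dev/null; python3 t.py
python3 -m jog '[0,0,0.0002,0,0,0.06,1,0,0,0.0004,0,0,0.12,1]'>/dev/null; python3 t.py
python3 -m jog '[0,0,0.0002,0,0,0.06,1,0,0,0.0004,0,0,0.12,1]'>/dev/null; python3 t.py
python3 -m jog '[0,0,0.0002,0,0,0.06,1,0,0,0.0003,0,0,0.09,1]'>/dev/null; python3 t.py
```

```text
t 11.88 yaw -0.440 xy [0.9 0.6] z 0.1315 F [-1.5  3.5  5.7] Tz -0.259 j6 -0.259 grip 63 open 0.088
t 12.12 yaw -0.561 xy [1.  0.7] z 0.1312 F [-1.2  4.3  5.6] Tz 0.264 j6 -0.438 grip 61 open 0.089
t 12.38 yaw -0.681 xy [1.  0.8] z 0.1308 F [-2.   4.6  6.9] Tz 0.208 j6 -0.432 grip 61 open 0.086
t 12.62 yaw -0.801 xy [1.1 0.9] z 0.1305 F [-1.1  5.1  6.2] Tz 0.157 j6 -0.431 grip 61 open 0.084
t 12.88 yaw -0.890 xy [1.2 1. ] z 0.1302 F [-0.2  6.2  6.4] Tz 0.210 j6 0.013 grip 61 open 0.088
```

```bash
python3 -m jog '[0,0,0,0,0,0,0.5, 0,0,0,0,0,0,0, 0,0,0,0,0,0,0, 0,0,0,0,0,0,0, 0,0,0,0,0,-0.17,0, 0,0,0,0,0,-0.34,0, 0,0,0,0,0,-0.51,0, 0,0,0,0,0,-0.68,0, 0,0,0,0,0,-0.85,0, 0,0,0,0,0,-1.02,0, 0,0,0,0,0,-1.19,0, 0,0,0,0,0,-1.36,0, 0,0,0.004,0,0,-1.5,0, 0,0,0.008,0,0,-1.57,0, 0,0,0.008,0,0,-1.57,0]'>/dev/null; python3 t.py
python3 - <<'E'
from h import *
t=camera("top");cv2.imwrite("pics/a.png",cv2.resize(t["frame"][210:330,220:380,::-1],(640,480),interpolation=cv2.INTER_CUBIC))
E
```

```text
t 14.75 yaw 0.680 xy [0.1 0.3] z 0.1209 F [ 0.3 -0.2  0.3] Tz 0.026 j6 -0.411 grip 0 open 0.998
```

```bash
python3 -m jog '[0,0,0,0,0,0,0.2, 0,0,0,0,0,0,0.3, 0,0,0,0,0,0,0.35, 0,0,0,0,0,0,0.4]'>/dev/null; python3 t.py
python3 -m jog '[0,0,0,0,0,0,0.5, 0,0,0,0,0,0,0.6, 0,0,0,0,0,0,1, 0,0,0,0,0,0,1]'>/dev/null; python3 t.py
```

```text
t 15.30 yaw 0.680 xy [ 1.3 -0.4] z 0.1222 F [ 0.7 -2.8  5.2] Tz 0.010 j6 -0.028 grip 63 open 0.643
t 15.80 yaw 0.680 xy [ 1.3 -0.4] z 0.1222 F [ 1.1 -3.4  5.6] Tz -0.067 j6 -0.036 grip 63 open 0.645
```

```bash
python3 -m jog '[0,0,0.0002,0,0,0.06,1,0,0,0.0004,0,0,0.12,1]'>/dev/null; python3 t.py
python3 -m jog '[0,0,0.0003,0,0,0.1,1]'>/dev/null; python3 t.py
python3 -m jog '[0,0,0.0003,0,0,0.1,1]'>/dev/null; python3 t.py
python3 -m jog '[0,0,0.0003,0,0,0.1,1]'>/dev/null; python3 t.py
python3 -m jog '[0,0,0.0003,0,0,0.1,1]'>/dev/null; python3 t.py
python3 -m jog '[0,0,0.0003,0,0,0.1,1]'>/dev/null; python3 t.py
python3 -m jog '[0,0,0.0003,0,0,0.1,1]'>/dev/null; python3 t.py
```

```text
t 16.05 yaw 0.559 xy [ 1.2 -0.4] z 0.1219 F [ 0.8 -3.3  6.2] Tz 0.119 j6 -0.447 grip 63 open 0.642
t 16.18 yaw 0.458 xy [ 1.2 -0.2] z 0.1216 F [ 0.5 -2.8  6.8] Tz 0.229 j6 -1.034 grip 63 open 0.649
t 16.30 yaw 0.358 xy [ 1.1 -0.2] z 0.1213 F [ 0.2 -2.7  6.4] Tz 0.215 j6 -0.867 grip 63 open 0.642
t 16.43 yaw 0.258 xy [ 1.1 -0.1] z 0.1210 F [-0.7 -1.9  6. ] Tz 0.215 j6 -0.863 grip 63 open 0.641
t 16.55 yaw 0.158 xy [ 1.1 -0. ] z 0.1207 F [-0.1 -2.3  7.5] Tz 0.272 j6 -0.863 grip 63 open 0.644
t 16.68 yaw 0.058 xy [1.1 0.1] z 0.1204 F [-0.1 -0.9  7. ] Tz 0.241 j6 -0.863 grip 63 open 0.645
t 16.80 yaw -0.042 xy [1.1 0.2] z 0.1201 F [-0.9 -1.4  7.4] Tz 0.187 j6 -0.863 grip 63 open 0.641
```

```bash
python3 -m jog '[0,0,0.0003,0,0,0.1,1]'>/dev/null; python3 t.py
python3 -m jog '[0,0,0.0003,0,0,0.1,1]'>/dev/null; python3 t.py
python3 -m jog '[0,0,0.0003,0,0,0.1,1]'>/dev/null; python3 t.py
python3 -m jog '[0,0,0.0003,0,0,0.1,1]'>/dev/null; python3 t.py
python3 -m jog '[0,0,0.0003,0,0,0.1,1]'>/dev/null; python3 t.py
```

```text
t 16.93 yaw -0.142 xy [1.1 0.3] z 0.1198 F [-0.3 -0.8  7.3] Tz 0.253 j6 -0.859 grip 63 open 0.642
t 17.05 yaw -0.242 xy [1.1 0.4] z 0.1195 F [-0.6 -0.5  8.1] Tz 0.218 j6 -0.852 grip 63 open 0.641
t 17.18 yaw -0.342 xy [1.1 0.5] z 0.1192 F [-0.1 -0.1  7.3] Tz 0.207 j6 -0.845 grip 63 open 0.642
t 17.30 yaw -0.442 xy [1.2 0.5] z 0.1189 F [-0.8  0.9  6.9] Tz 0.213 j6 -0.838 grip 63 open 0.641
t 17.43 yaw -0.542 xy [1.3 0.6] z 0.1186 F [-0.5  1.4  7.8] Tz 0.229 j6 -0.831 grip 63 open 0.639
```

```bash
python3 -m jog '[0,0,0.0003,0,0,0.1,1]'>/dev/null; python3 t.py
python3 -m jog '[0,0,0.0003,0,0,0.1,1]'>/dev/null; python3 t.py
python3 -m jog '[0,0,0.0003,0,0,0.1,1]'>/dev/null; python3 t.py
python3 -m jog '[0,0,0,0,0,0,1]'>/dev/null; python3 t.py
```

```text
t 17.55 yaw -0.642 xy [1.3 0.6] z 0.1183 F [0.3 1.3 7.5] Tz 0.211 j6 -0.824 grip 63 open 0.641
t 17.68 yaw -0.742 xy [1.4 0.7] z 0.1180 F [1.1 1.2 7.2] Tz 0.226 j6 -0.817 grip 63 open 0.641
t 17.80 yaw -0.842 xy [1.5 0.7] z 0.1177 F [0.9 1.  7.2] Tz 0.253 j6 -0.810 grip 63 open 0.642
t 17.93 yaw -0.841 xy [1.5 0.7] z 0.1177 F [1.6 1.  7.4] Tz -0.260 j6 0.164 grip 63 open 0.643
```

```bash
python3 -m jog '[0,0,0,0,0,0,0.3, 0,0,0,0,0,0,0, 0,0,0,0,0,0,0, 0,0,0,0,0,-0.17,0, 0,0,0,0,0,-0.34,0, 0,0,0,0,0,-0.51,0, 0,0,0,0,0,-0.68,0, 0,0,0,0,0,-0.85,0, 0,0,0,0,0,-1.02,0, 0,0,-0.002,0,0,-1.19,0, 0,0,-0.005,0,0,-1.36,0, 0,0,-0.008,0,0,-1.5,0, 0,0,-0.008,0,0,-1.57,0, 0,0,-0.008,0,0,-1.57,0]'>/dev/null; python3 t.py
python3 -m jog '[0,0,0,0,0,0,0.4, 0,0,0,0,0,0,0.7, 0,0,0,0,0,0,0.8, 0,0,0,0,0,0,0.85, 0,0,0,0,0,0,0.9,0,0,0,0,0,0,0.95,0,0,0,0,0,0,1]'>/dev/null; python3 t.py
```

```text
t 19.68 yaw 0.730 xy [0.2 0.4] z 0.1245 F [-0.1  0.4  0.9] Tz 0.003 j6 -0.410 grip 0 open 1.000
t 20.55 yaw 0.730 xy [ 1.3 -0.6] z 0.1251 F [ 3.2 -3.1 -1.1] Tz -0.087 j6 -0.119 grip 61 open 0.087
```

```bash
python3 -m jog '[0,0,0.0003,0,0,0.1,1]'>/dev/null; python3 t.py
python3 -m jog '[0,0,0.0003,0,0,0.1,1]'>/dev/null; python3 t.py
python3 -m jog '[0,0,0.0003,0,0,0.1,1]'>/dev/null; python3 t.py
python3 -m jog '[0,0,0.0003,0,0,0.1,1]'>/dev/null; python3 t.py
python3 -m jog '[0,0,0.0003,0,0,0.1,1]'>/dev/null; python3 t.py
```

```text
t 20.68 yaw 0.629 xy [ 1.3 -0.6] z 0.1249 F [ 3.9 -3.5  0. ] Tz 0.280 j6 -1.195 grip 61 open 0.087
t 20.80 yaw 0.528 xy [ 1.2 -0.5] z 0.1246 F [ 2.9 -2.4 -1.3] Tz 0.270 j6 -0.791 grip 61 open 0.089
t 20.93 yaw 0.428 xy [ 1.2 -0.5] z 0.1243 F [ 3.2 -3.3 -0.2] Tz 0.321 j6 -0.775 grip 61 open 0.086
t 21.05 yaw 0.328 xy [ 1.2 -0.4] z 0.1240 F [ 3.5 -1.9 -0. ] Tz 0.277 j6 -0.769 grip 62 open 0.084
t 21.18 yaw 0.228 xy [ 1.2 -0.4] z 0.1237 F [ 2.6 -2.5  0.6] Tz 0.321 j6 -0.763 grip 62 open 0.086
```

```bash
python3 -m jog '[0,0,0.0002,0,0,0.05,1]'>/dev/null; python3 t.py
python3 -m jog '[0,0,0.0002,0,0,0.05,1]'>/dev/null; python3 t.py
python3 -m jog '[0,0,0.0001,0,0,0.05,1]'>/dev/null; python3 t.py
```

```text
t 21.30 yaw 0.179 xy [ 1.1 -0.3] z 0.1236 F [ 2.6 -1.9  0.7] Tz 0.301 j6 -0.021 grip 62 open 0.084
t 21.43 yaw 0.129 xy [ 1.1 -0.3] z 0.1234 F [ 1.8 -3.2  1.6] Tz 0.347 j6 -0.227 grip 62 open 0.084
t 21.55 yaw 0.079 xy [ 1.1 -0.3] z 0.1233 F [ 3.6 -2.1  0.7] Tz 0.330 j6 -0.227 grip 62 open 0.088
```

```bash
python3 -m jog '[0,0,0,0,0,0,0.8, 0,0,0,0,0,0,0.5, 0,0,0,0,0,0,0.4, 0,0,0,0,0,0,0.4, 0,0,-0.01,0,0,0,0.4, 0,0,-0.03,0,0,0,0.4, 0.005,0,-0.06,0,0,0,0.4, 0.02,0,-0.1,0,0,0,0.4, 0.04,0,-0.14,0,0,0,0.4, 0.05,0,-0.15,0,0,0,0.4, 0.05,0,-0.15,0,0,0,0.4]'>/dev/null; python3 t.py
python3 - <<'E'
from h import *
p=camera("wrist");overlay(p,200,140,200,150,4,"pics/w5.png",0.0,.079,.008)
t=camera("top");x=camera("side");cv2.imwrite("pics/e.png",np.hstack([cv2.resize(q["frame"][a:a+150,b:b+100,::-1],(400,600),interpolation=cv2.INTER_CUBIC) for q,a,b in((t,200,230),(x,220,350))]))
E
```

```text
t 22.93 yaw 0.080 xy [-49.4  -3.8] z 0.2734 F [-0.9  0.4  0.4] Tz -0.013 j6 -0.054 grip 0 open 0.597
```

View pics/w5.png

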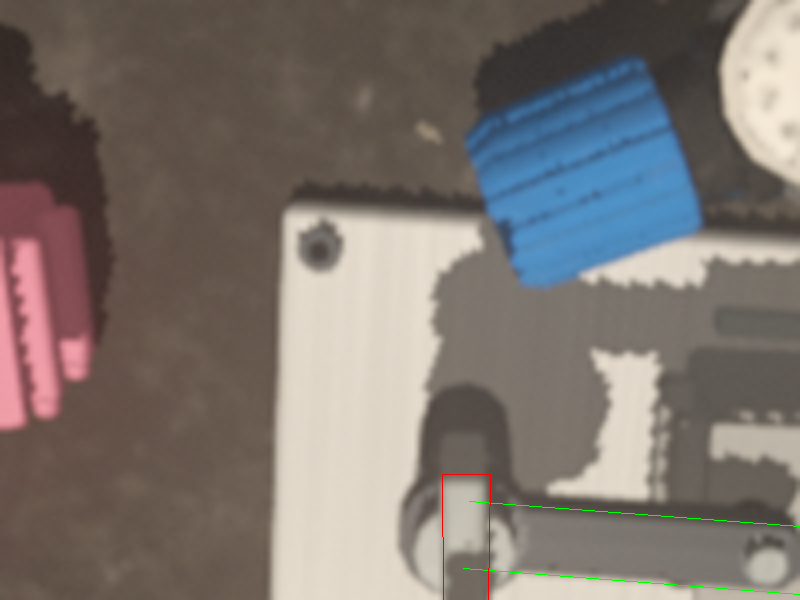

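View pics/e.png

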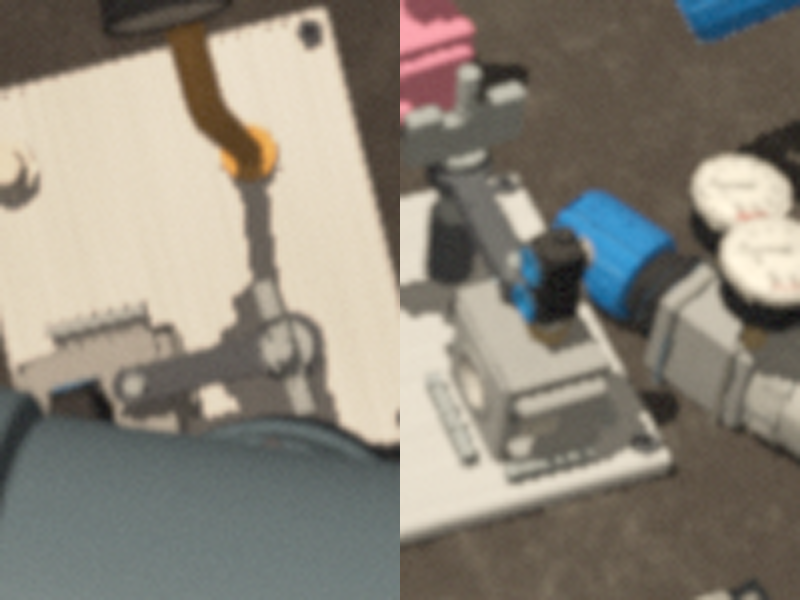

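The wing lies at the expected angle, with its overlay box (442–490, 475) on the wing. The strap sits over the block against its stop, and its end screw at (765,565) is in place. The block is still in its nest and the pipe is untouched. The gripper is clear, so I'm handing in.

```bash
python3 -c "
from bench import *
print(hand_in())"
```

```text
the job is handed in; nothing more can be done
None
```

I swung the strap over the block to its stop, tightened the nut about 2.6 rad to an estimated 43 N (from wrist torque, roughly ±6 N), released everything and handed the job in at about 23 s; hand-in returned no verdict.

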